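# Stack the green polishing bars in the tray

### The arm

A 6-joint arm with a two-finger parallel gripper is mounted at the origin on the work surface. World frame = base frame: x ahead of the robot, y to its left, z up, the work surface at z = 0. Lengths are in mm, angles in rad, forces in N, time in s.
With the tool pointing down it reaches from about 275 to 825 mm from the base axis. Payload 5.2 kg.
Tool frame: the origin (TCP) lies at the very end of the fingers, on their centre line; the grasp point (between the pads) lies 19 mm behind it; z points along the fingers, y is the line along which they close (so a half turn about z gives the same grasp; the last joint's range is limited). The gripper opens to 93 mm and grips with 3 to 60 N. Pads are 15 mm wide; open, the fingers measure 128 mm over their backs; the gripper's body (75 mm by 188 mm) begins 65 mm behind the grasp point.
Start: joints at [1.078, 0.259, 1.535, -0, 1.348, -0.203], TCP at [157.146, 527.077, 218.653] pointing down, gripper open.
Joint ranges: [-3.14, 3.14], [-0.91, 2.08], [0.19, 2.58], [-1.22, 4.36], [0.22, 2.71], [-3.12, 3.12]. Speed limits (rad/s): [2.57, 2.57, 3.14, 3.14, 3.14, 3.14].

### API

Orientations are given as [roll, pitch, yaw] about the fixed x, y, z axes, in that order (R = Rz(yaw) Ry(pitch) Rx(roll)).
In Python, from bench import robot gives the robot as it stands. The module is installed in compiled form; this text tells all that it offers. Calls block until the motion is done:
- robot.move_ptp(position, orientation): joint-space move of the TCP to a pose.
- robot.move_linear(position, ori=None, speed=150, f_stop=None): straight line of the TCP; ori=None keeps the orientation; speed is the mean speed in mm/s. With f_stop (N) it stops when the force on the tool has changed by that much, and returns True; else False.
- robot.move_j(angles): joint-space move.
- robot.move_gripper(opening): opening from 0.0 (shut) to 1.0 (fully open); the grip force is fixed at half the most; returns when the fingers have stopped.
- robot.sleep(seconds).
- robot.inverse_kinematics(position, orientation): joint angles nearest the present ones, or None.
- robot.get_image(name): name is "side" or "top" or "wrist"; returns a dict with "img" (480x640x3 uint8, blue, green, red), "fovy" (degrees; the focal length in pixels is half the picture's height over the tangent of half this angle, whatever the lens; pixels are square), "cx", "cy" (the principal point, pixels), "eye" and "orientation" of the camera in the world. Camera axes: x right, y down, z forward; pixel columns grow to the right and rows downward; lengths in mm; the calibration is good to about 2 mm. A picture is of the moment at which its call begins. There is no depth.
A pose or a line that the arm cannot do raises robot.MotionError and nothing moves.
- robot.hand_in(): hands the job in; it is judged then, once.
Readings, each from a call of its own:
- robot.current_t(): time.
- robot.current_qpos(): joint angles.
- robot.current_joint_vel(): joint speeds.
- robot.current_joint_efforts(): joint torques, N m.
- robot.current_tcp_pos(): TCP position.
- robot.current_eef_rot(): TCP orientation.
- robot.current_contact_force(): force on the tool from outside, world axes, zero at the start.
- robot.current_ft_torque(): the same for the moment, N m.
- robot.current_gripper_width(): opening from 0.0 (shut) to 1.0 (fully open).
- robot.current_finger_force(): force on a finger pad.
Only numpy, scipy, OpenCV 4.12 (cv2) and the standard library are available. Lean on these libraries where they do the work, as an engineer would, in place of code of your own. Each camera call takes 0.05 s, during which the arm holds its last target. There are 200 camera calls.

### The job

Gather the four full-length green polishing bars into the aluminium tray as a flat two-layer stack: first the two that lie broad side down, one lengthwise on each black strip, then the two that lie broad side up (cream paper on top) crosswise over them, each in line with a pair of yellow marks and centred. Keep every bar the way up it lies, and leave the rust-red bar, the short green stub, the spare wheel, the tumbler and the brush where they are.

Things in the scene. Friction and masses are not known exactly. Their poses are not given: they have to be found in the camera images.
- green_down_1_mid (a point): Green cast bar, tapered like an ingot, 32 mm high: broad face 115 x 38 mm, narrow face 107 x 30 mm, all flanks sloping. This one lies broad side down: from above its bare green narrow face and the sloping flanks show. The point is the bar's centre, 16 mm above its underside; x along its length, z up. About 0.26 kg; grasp it across its width.
- green_down_2_mid (a point): Green cast bar, tapered like an ingot, 32 mm high: broad face 115 x 38 mm, narrow face 107 x 30 mm, all flanks sloping. This one lies broad side down: from above its bare green narrow face and the sloping flanks show. The point is the bar's centre, 16 mm above its underside; x along its length, z up. About 0.26 kg; grasp it across its width.
- green_up_1_mid (a point): Green cast bar, tapered like an ingot, 32 mm high: broad face 115 x 38 mm, narrow face 107 x 30 mm, all flanks sloping. This one lies broad side up: the broad face on top is covered with cream paper, the narrow face is underneath. The point is the bar's centre, 16 mm above its underside; x along its length, z up. About 0.26 kg; grasp it across its width.
- green_up_2_mid (a point): Green cast bar, tapered like an ingot, 32 mm high: broad face 115 x 38 mm, narrow face 107 x 30 mm, all flanks sloping. This one lies broad side up: the broad face on top is covered with cream paper, the narrow face is underneath. The point is the bar's centre, 16 mm above its underside; x along its length, z up. About 0.26 kg; grasp it across its width.
- red_bar_mid (a point): Look-alike that does not belong: a rust-red bar of the very same shape and size as the green ones, broad side down. The point is its centre, 16 mm up; x along its length. Leave it alone.
- stub_mid (a point): Look-alike that does not belong: a short used-up green stub, only 65 mm long, 38 mm wide, 32 mm high, cream paper on top. The point is its centre, 16 mm up; x along its length. Leave it alone.
- tray: Aluminium tray, fixed, 184 x 184 x 18 mm high, walls and floor 4 mm thick. Origin: centre of its underside. Two black floor strips, 121 x 42 mm, run along its x at y = -34 and +34 mm: one lower bar on each. Yellow marks inside both y-end rims at x = -34 and +34 mm: in line with them lie the upper bars, along the tray's y, centred at y = 0, undersides 36 mm above the bench.
- wheel: Bystander: spare pale grey grinding wheel lying flat, 160 mm across, 25 mm high with its steel flange, loose. Origin: centre of its underside.
- tumbler: Bystander: clear glass tumbler standing upright, 80 mm across, 95 mm high, loose. Origin: centre of its underside.
- brush: Bystander: bench brush lying flat, loose. Origin: underside of its middle; x along its length.
Mind the look-alikes: they are no part of the job. What is shaped like the part that bears green_up_1_mid but blue, orange or pink is not meant.

How it is judged (in metres and radians):
On the way:
1. both lower bars lie on the two strips ((((x of green_down_1_mid in the frame of tray between -0.015 and 0.015 m and y of green_down_1_mid in the frame of tray between -0.046 and -0.022 m and z of green_down_1_mid in the frame of tray between 0.016 and 0.024 m and angle between the x axis of green_down_1_mid and the x axis of tray, either way round below 0.2 rad and angle between green_down_1_mid's own z axis and vertical below 0.12 rad) and (x of green_down_2_mid in the frame of tray between -0.015 and 0.015 m and y of green_down_2_mid in the frame of tray between 0.022 and 0.046 m and z of green_down_2_mid in the frame of tray between 0.016 and 0.024 m and angle between the x axis of green_down_2_mid and the x axis of tray, either way round below 0.2 rad and angle between green_down_2_mid's own z axis and vertical below 0.12 rad)) or ((x of green_down_1_mid in the frame of tray between -0.015 and 0.015 m and y of green_down_1_mid in the frame of tray between 0.022 and 0.046 m and z of green_down_1_mid in the frame of tray between 0.016 and 0.024 m and angle between the x axis of green_down_1_mid and the x axis of tray, either way round below 0.2 rad and angle between green_down_1_mid's own z axis and vertical below 0.12 rad) and (x of green_down_2_mid in the frame of tray between -0.015 and 0.015 m and y of green_down_2_mid in the frame of tray between -0.046 and -0.022 m and z of green_down_2_mid in the frame of tray between 0.016 and 0.024 m and angle between the x axis of green_down_2_mid and the x axis of tray, either way round below 0.2 rad and angle between green_down_2_mid's own z axis and vertical below 0.12 rad)))), for 0.2 s.
At the end, for the whole second after the job is handed in: Each strip carries a broad-down green bar; the two broad-up green bars lie across both, one at each pair of marks. Every bar within 15 mm along its length, 12 mm sideways, 4 mm in height, 11 degrees in heading and 7 in level; released, at rest ((((x of green_down_1_mid in the frame of tray between -0.015 and 0.015 m and y of green_down_1_mid in the frame of tray between -0.046 and -0.022 m and z of green_down_1_mid in the frame of tray between 0.016 and 0.024 m and angle between the x axis of green_down_1_mid and the x axis of tray, either way round below 0.2 rad and angle between green_down_1_mid's own z axis and vertical below 0.12 rad) and (x of green_down_2_mid in the frame of tray between -0.015 and 0.015 m and y of green_down_2_mid in the frame of tray between 0.022 and 0.046 m and z of green_down_2_mid in the frame of tray between 0.016 and 0.024 m and angle between the x axis of green_down_2_mid and the x axis of tray, either way round below 0.2 rad and angle between green_down_2_mid's own z axis and vertical below 0.12 rad)) or ((x of green_down_1_mid in the frame of tray between -0.015 and 0.015 m and y of green_down_1_mid in the frame of tray between 0.022 and 0.046 m and z of green_down_1_mid in the frame of tray between 0.016 and 0.024 m and angle between the x axis of green_down_1_mid and the x axis of tray, either way round below 0.2 rad and angle between green_down_1_mid's own z axis and vertical below 0.12 rad) and (x of green_down_2_mid in the frame of tray between -0.015 and 0.015 m and y of green_down_2_mid in the frame of tray between -0.046 and -0.022 m and z of green_down_2_mid in the frame of tray between 0.016 and 0.024 m and angle between the x axis of green_down_2_mid and the x axis of tray, either way round below 0.2 rad and angle between green_down_2_mid's own z axis and vertical below 0.12 rad))) and (((y of green_up_1_mid in the frame of tray between -0.015 and 0.015 m and x of green_up_1_mid in the frame of tray between -0.046 and -0.022 m and z of green_up_1_mid in the frame of tray between 0.048 and 0.056 m and angle between the x axis of green_up_1_mid and the y axis of tray, either way round below 0.2 rad and angle between green_up_1_mid's own z axis and vertical below 0.12 rad) and (y of green_up_2_mid in the frame of tray between -0.015 and 0.015 m and x of green_up_2_mid in the frame of tray between 0.022 and 0.046 m and z of green_up_2_mid in the frame of tray between 0.048 and 0.056 m and angle between the x axis of green_up_2_mid and the y axis of tray, either way round below 0.2 rad and angle between green_up_2_mid's own z axis and vertical below 0.12 rad)) or ((y of green_up_1_mid in the frame of tray between -0.015 and 0.015 m and x of green_up_1_mid in the frame of tray between 0.022 and 0.046 m and z of green_up_1_mid in the frame of tray between 0.048 and 0.056 m and angle between the x axis of green_up_1_mid and the y axis of tray, either way round below 0.2 rad and angle between green_up_1_mid's own z axis and vertical below 0.12 rad) and (y of green_up_2_mid in the frame of tray between -0.015 and 0.015 m and x of green_up_2_mid in the frame of tray between -0.046 and -0.022 m and z of green_up_2_mid in the frame of tray between 0.048 and 0.056 m and angle between the x axis of green_up_2_mid and the y axis of tray, either way round below 0.2 rad and angle between green_up_2_mid's own z axis and vertical below 0.12 rad))) and linear speed of each of green_down_1, green_down_2, green_up_1, green_up_2 below 0.02 m/s and angular speed of each of green_down_1, green_down_2, green_up_1, green_up_2 below 0.2 rad/s); the robot touches nothing.
It fails at once if the rust-red bar is moved more than 15 mm (distance of red_bar_mid from where it was at the start of the episode above 0.015 m).
It fails at once if the short green stub is moved more than 15 mm (distance of stub_mid from where it was at the start of the episode above 0.015 m).
It fails at once if the spare wheel is moved more than 15 mm (distance of wheel from where it was at the start of the episode above 0.015 m).
It fails at once if the glass tumbler is moved more than 15 mm (distance of tumbler from where it was at the start of the episode above 0.015 m).
It fails at once if the brush is moved more than 15 mm (distance of brush from where it was at the start of the episode above 0.015 m).
It also fails if it takes over 112 s, if anything falls off the work surface, if the arm or the gripper's body presses on something with over 40 N, if the wrist force passes 120 N, or if a joint passes its speed limit or range.

## Working session

There is one attempt and no reset: what is moved stays moved. The work goes in short steps, each a Python script; the robot and the scene stay as the last script left them, time stands still between calls to the robot, and variables do not carry over. Pictures are saved under pics/ and viewed, at most 14 in all, crops included, and the job is handed in when it is done.

```bash
mkdir -p pics
cat > h.py <<'E'
import numpy as np, cv2
from bench import robot
from scipy.spatial.transform import Rotation as R
def shot(name,fn=None):
    d=robot.get_image(name)
    if fn: cv2.imwrite('pics/'+fn,d['img'])
    return d
def ray(d,uv):
    uv=np.atleast_2d(np.asarray(uv,float)); f=240/np.tan(np.radians(d['fovy'])/2)
    c=np.c_[(uv[:,0]-d['cx'])/f,(uv[:,1]-d['cy'])/f,np.ones(len(uv))]
    return R.from_euler('xyz',d['orientation']).apply(c)
def toplane(d,uv,z):
    r=ray(d,uv); e=np.array(d['eye'],float)
    return (e+r*((z-e[2])/r[:,2])[:,None])[:,:2]
E
python3 - <<'E'
from h import *
for n in('top','side','wrist'):
    d=shot(n,n+'0.png'); print(n,d['fovy'],d['cx'],d['cy'],d['eye'],d['orientation'])
print(robot.current_eef_rot(),robot.current_t())
E
```

```text
top 47.88992514043994 321.1528314059381 236.92593087057458 [ 279.19382139   18.45728635 1180.98082247] [-2.96167785  0.00757402 -1.58962002]
side 52.98157719733807 317.4648308304457 234.1408472800476 [231.2642227  554.45705289 806.7421766 ] [-2.46385286  0.0034177  -2.68568496]
wrist 69.88187774168338 318.18184978169535 238.17221365767125 [ 76.38362159 550.96207669 383.69073303] [2.84130245e+00 1.33939168e-03 1.28136117e+00]
[-3.14021257e+00 -2.71087414e-04  2.85178786e+00] 0.15
```

View pics/top0.png

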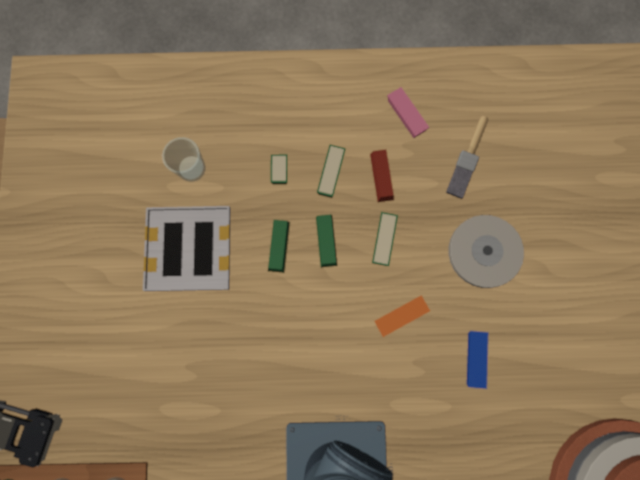

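View pics/side0.png

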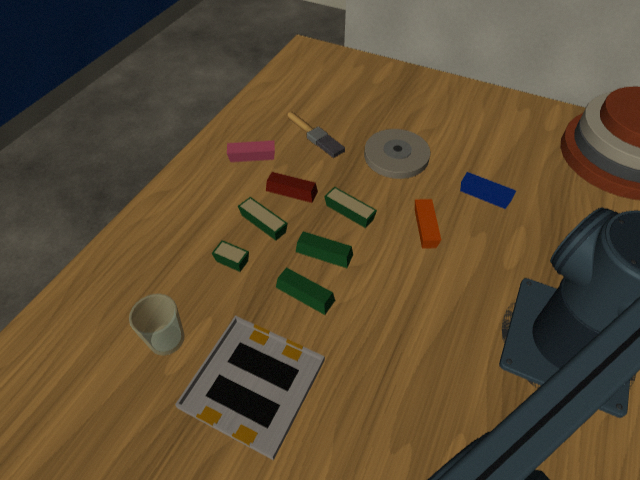

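The top view shows the following, with image up as +x and left as +y:
- **Green, broad side down:** bare green bars at (279,246) and (327,241).
- **Green, broad side up:** cream-topped full-length bars at (331,171) and (385,239).
- **Not meant:** the cream stub at (279,169), clearly short; the red bar at (382,176); the pink, orange and blue bars.
- **Tray:** at (188,249), with strips running along the image's vertical.

I'll measure by colour masks and check in one enlarged crop.

```bash
cat > m.py <<'E'
from h import *
def rects(d,mask,z,amin=60):
    out=[]
    for c in cv2.findContours(mask,cv2.RETR_EXTERNAL,cv2.CHAIN_APPROX_NONE)[0]:
        if cv2.contourArea(c)<amin: continue
        p=toplane(d,c[:,0],z).astype(np.float32)
        (x,y),(a,b),t=cv2.minAreaRect(p)
        if a<b: a,b,t=b,a,t+90
        u=c[:,0].mean(0)
        out.append((np.r_[x,y].round(1),round(a),round(b),round((t+90)%180-90,1),u.round()))
    return out
def masks(d):
    h=cv2.cvtColor(d['img'],cv2.COLOR_BGR2HSV)
    g=cv2.inRange(h,(55,100,20),(90,255,255))
    c=cv2.inRange(h,(18,10,120),(40,75,255))
    k=cv2.inRange(h,(0,0,0),(180,255,45))
    y=cv2.inRange(h,(15,160,120),(35,255,255))
    return g,c,k,y
E
python3 - <<'E'
from m import *
d=shot('top'); im=d['img']
h=cv2.cvtColor(im,cv2.COLOR_BGR2HSV)
for u,v in((279,246),(331,171),(385,239),(279,169),(173,249),(152,234),(290,200)): print((u,v),h[v,u])
g,c,k,y=masks(d)
roi=np.zeros_like(g); roi[130:300,140:430]=255
for n,m,z in(('g',g,0),('c',c,32),('k',k,4),('y',y,12)):
    print(n); [print(' ',*r) for r in rects(d,m&roi,z,25)]
cv2.imwrite('pics/crop.png',cv2.resize(im[130:300,140:420],None,fx=2.8,fy=2.8,interpolation=2))
E
```

```text
(279, 246) [ 65 109  91]
(331, 171) [ 20  54 164]
(385, 239) [ 21  54 165]
(279, 169) [ 21  54 164]
(173, 249) [ 0 21 24]
(152, 234) [ 20 166 152]
(290, 200) [ 18 103 149]
g
  [476.8 118.4] 109 30 -6.4 [278. 246.]
  [486.6  12.9] 110 30 4.4 [326. 240.]
c
  [ 482.7 -113.7] 108 32 -12.5 [385. 238.]
  [645.4 114.8] 56 29 -0.4 [278. 168.]
  [639.3  -1.1] 108 31 -15.8 [331. 170.]
  [676.7 325. ] 101 84 65.3 [181. 155.]
k
  [473.4 353.3] 113 35 1.6 [172. 249.]
  [473.2 284.7] 114 36 -0.9 [203. 248.]
y
  [438.5 395.9] 24 13 2.1 [151. 264.]
  [439.4 237.5] 24 15 0.8 [224. 263.]
  [506.  396.3] 23 13 2.1 [152. 234.]
  [506.2 236.2] 25 15 0.8 [224. 232.]
```

View pics/crop.png

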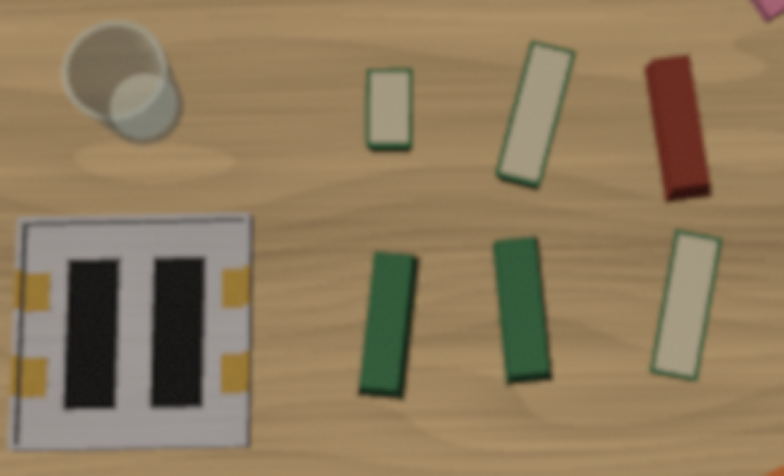

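View pics/wrist0.png

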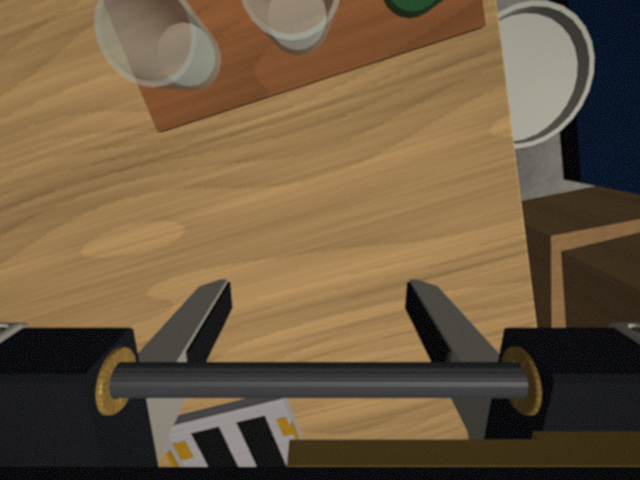

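Crop: the targets are confirmed. Two bare green bars lie at crop (388,325) and (522,310). The two long cream bars are at (537,115) and (687,305), and the stub (390,108) is about half their length. In the wrist view the fingertips are near rows 280-300, so a bar under the TCP will be visible between them. Next I hover over the first bar and look.

```bash
cat >> m.py <<'E'
PI=np.pi
def hover(x,y,deg,z=150,base=PI):
    robot.move_ptp([x,y,z],[PI,0,base+np.radians(deg)])
def look(kind,xy,fn=None):
    d=shot('wrist',fn); g,c,k,yy=masks(d)
    m={'g':g,'c':c}[kind]
    rs=[r for r in rects(d,m,32,300) if np.linalg.norm(r[0]-xy)<60]
    for r in rs: print(*r)
    return rs
E
python3 - <<'E'
from m import *
d=shot('top'); print([toplane(d,u,32).round(1) for u in ((278,246),(326,240))])
g=masks(d)[0]; roi=np.zeros_like(g); roi[200:300,240:430]=255
for r in rects(d,g&roi,32): print(*r)
robot.move_gripper(0.65)
hover(471,116,-6.4); look('g',[471,116],'w1.png'); print(robot.current_tcp_pos(),robot.current_t())
E
```

```text
[array([[470.3, 116.6]]), array([[481.4,  12.9]])]
[471.5 115.9] 106 29 -6.7 [278. 246.]
[481.  13.] 107 30 4.4 [326. 240.]
[471.1 117.8] 110 32 -6.5 [319. 230.]
[470.90332207 116.79654646 150.13333992] 2.9167
```

View pics/w1.png

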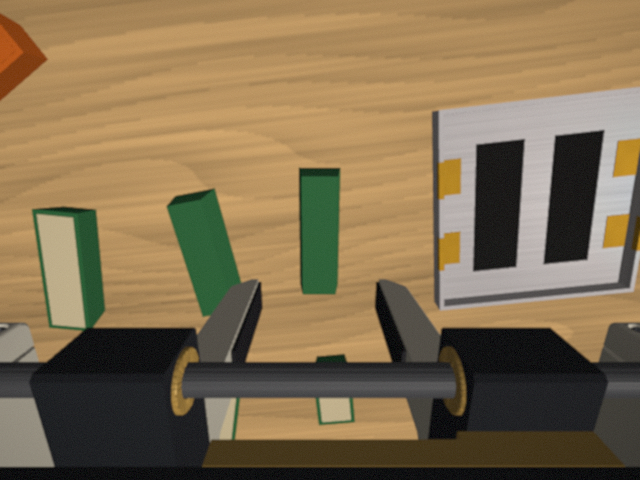

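The wrist view agrees with the top view: the bar is at px (319,230), about (471,117), centred between the fingers, and the neighbours are clear. Next: pick it and place it on the far strip, then look.

```bash
cat >> m.py <<'E'
def pick(x,y,deg,zt=3,base=PI):
    p=robot.current_tcp_pos()
    robot.move_linear([x,y,60],[PI,0,base+np.radians(deg)],speed=150)
    s=robot.move_linear([x,y,zt],speed=80,f_stop=15)
    robot.move_gripper(0.0)
    print('pick stop',s,'w',robot.current_gripper_width()*93,'F',robot.current_finger_force())
    robot.move_linear([x,y,170],speed=200)
    print('held w',robot.current_gripper_width()*93)
def place(x,y,zt,yaw,open_=0.54):
    robot.move_ptp([x,y,170],[PI,0,yaw])
    robot.move_linear([x,y,zt+25],speed=150)
    s=robot.move_linear([x,y,zt-1.5],speed=25,f_stop=6)
    print('place stop',s,robot.current_tcp_pos(),'t',robot.current_t())
    robot.move_gripper(open_)
    robot.move_linear([x,y,zt+40],speed=60)
    robot.move_linear([x,y,170],speed=200)
    robot.move_gripper(0.65)
E
python3 - <<'E'
from m import *
pick(471.3,117,-6.5)
place(473,353.3,7,PI)
hover(481,13,4.4)
rs=look('g',[481,13]); print(robot.current_t())
d=shot('top','t1.png'); g=masks(d)[0]; g[:, 240:]=0
for r in rects(d,g,36): print(*r)
cv2.imwrite('pics/t1c.png',cv2.resize(d['img'][130:300,130:410],None,fx=2.8,fy=2.8))
E
```

```text
pick stop False w 35.951182346313644 F 29.919198914431036
held w 35.88491954099613
place stop True [472.76836779 353.16034597   7.26953676] t 8.95
[480.8  11.4] 110 32 4.5 [315. 228.]
12.8167
[471.5 347.6] 108 37 1.6 [171. 247.]
```

View pics/t1c.png

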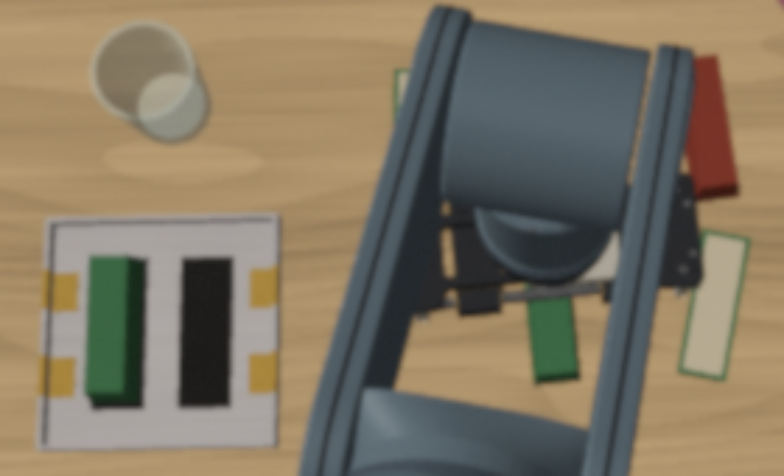

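The bar stands on the far strip at crop (115,330); its apparent shift left is parallax. Bar 2 is next.

Run:
```python
from m import *
pick(480.9,12.2,4.5)
place(473,285,7,PI)
# look at tray from the wrist
robot.move_ptp([473+30,319,200],[PI,0,PI])
d=shot('wrist','w2.png')
g=masks(d)[0]
for r in rects(d,g,36,300): print(*r)
print(robot.current_t())
```

```text
pick stop False w 35.603081589732874 F 29.93757862597704
held w 36.09831137377972
place stop True [472.7358721  284.90309031   7.28321405] t 19.025
[612.5 122.8] 47 26 -90.0 [139. 316.]
[618.3  16.6] 102 51 -14.7 [ 44. 312.]
[472.8 350.1] 109 34 0.0 [350. 186.]
[472.9 287.1] 109 35 -0.2 [284. 185.]
21.9333
```

View pics/w2.png

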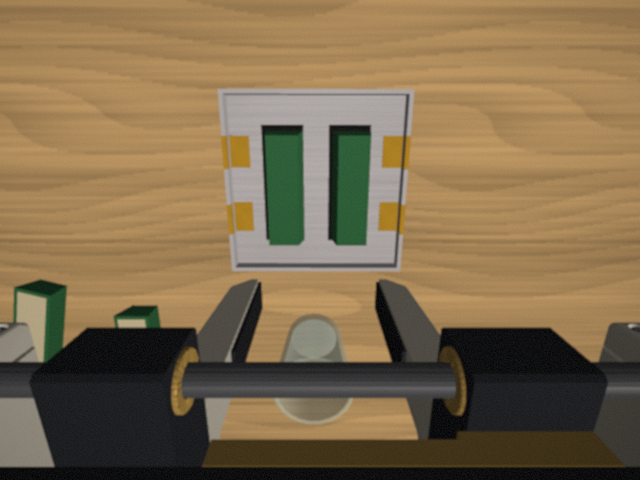

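Both lower bars lie squarely on the strips (px (284,185) and (350,186), y≈287 and 350, heading 0°). Now the cream bars: hover, look, pick, place.

Run:
```python
from m import *
hover(482.7,-113.7,-12.5)
rs=look('c',[482.7,-113.7])
r=min(rs,key=lambda r:np.linalg.norm(r[0]-[482.7,-113.7]))
ok=r[1]>95 and np.linalg.norm(r[0]-[482.7,-113.7])<6 and abs(r[3]+12.5)<4
print(ok)
if ok:
    x,y=(r[0]+[482.7,-113.7])/2
    pick(x,y,r[3])
    place(439,319,39,PI/2)
    hover(639.3,-1.1,-15.8)
    look('c',[639.3,-1.1],'w3.png')
    d=shot('top','t2.png')
    c=masks(d)[1]; c[:,250:]=0; c[:200]=0
    for r in rects(d,c,68): print(*r)
print(robot.current_t())
```

```text
[ 482.4 -115. ] 107 31 -12.3 [315. 230.]
True
pick stop False w 36.793152089089716 F 30.00058650970459
held w 36.65763128960812
place stop True [438.71148786 318.90665062  39.32167856] t 30.3917
[638.8  -2.3] 108 31 -15.7 [316. 230.]
[440.2 326. ] 122 36 88.9 [174. 260.]
34.5167
```

View pics/t2.png

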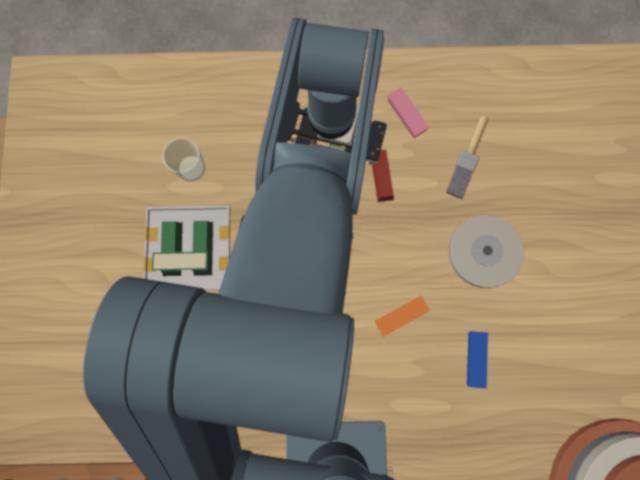

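View pics/w3.png

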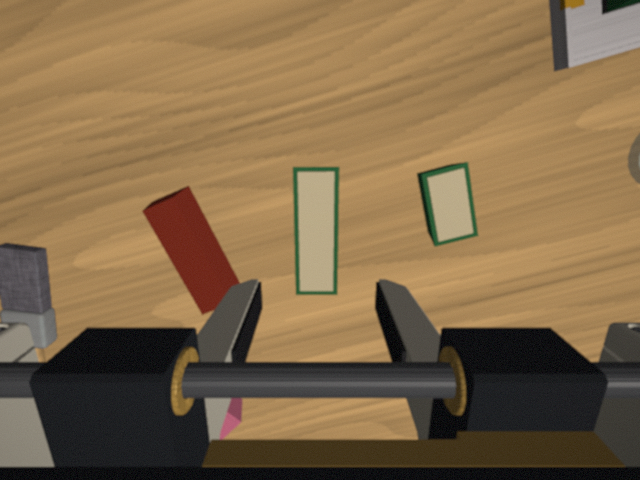

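The first upper bar lies across both lower bars at px (180,261), on the near marks. The wrist view shows the second long cream bar at (316,230), centred between the fingers, with the red bar (195,250) and the stub (448,205) clear of them. Pick and place it.

Run:
```python
from m import *
pick(639,-1.8,-15.7)
place(507,319,39,PI/2)
robot.move_ptp([503,319,240],[PI,0,PI])
d=shot('wrist','w4.png')
g,c,k,y=masks(d); c[260:]=0
for r in rects(d,c,68,300): print(*r)
robot.move_ptp([300,-250,300],[PI,0,PI/2])
shot('side','s4.png'); d=shot('top'); c=masks(d)[1]; c[:,250:]=0; c[:200]=0
for r in rects(d,c,68): print(*r)
print(robot.current_t())
```

```text
pick stop False w 36.48118008873209 F 30.00045418739319
held w 36.69177968434983
place stop True [506.70989324 318.89782582  39.39209414] t 41.0083
[505.4 318.4] 108 29 90.0 [317. 221.]
[437.5 318.4] 108 30 90.0 [317. 152.]
[437.6 319.8] 109 32 -89.1 [179. 261.]
[506.  319.6] 109 32 -89.2 [180. 229.]
47.1
```

View pics/w4.png

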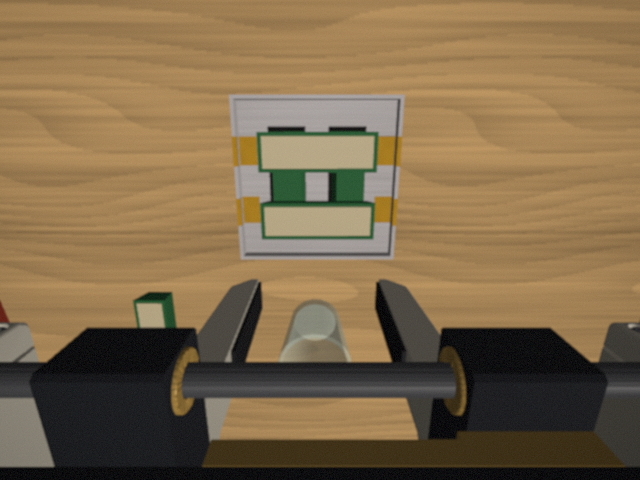

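View pics/s4.png

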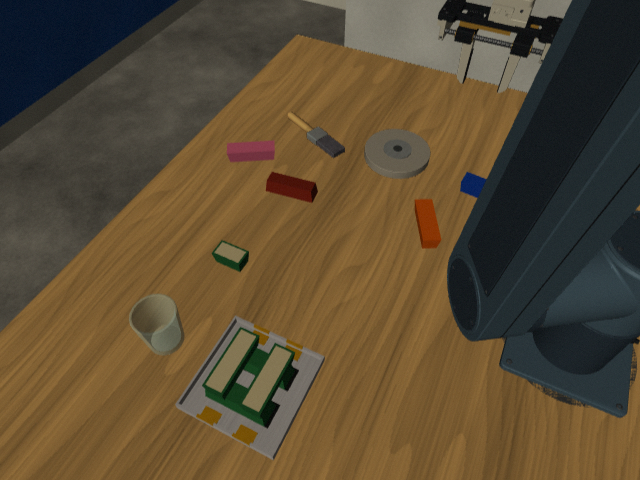

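Both upper bars lie level and in line with the yellow marks (px (317,152) and (317,221), x≈437.5 and 505.7, y≈319). The bystanders are unmoved and the arm is clear.

```bash
python3 -c "
from bench import robot
print(robot.hand_in())"
```

```text
the job is handed in; nothing more can be done
None
```

The two-layer stack of four green bars is built in the tray, and the job was handed in after about 47 s of robot time; the hand-in call gave no verdict, but the last pictures showed every bar in place and the bystanders unmoved.

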